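# Scan a chute's weld seam with a sprung probe

### The arm

A 6-joint arm with a two-finger parallel gripper is mounted at the origin on the work surface. World frame = base frame: x ahead of the robot, y to its left, z up, the work surface at z = 0. Lengths are in mm, angles in degrees, forces in N, time in s.
With the tool pointing down it reaches from about 300 to 850 mm from the base axis. Payload 4.2 kg.
Tool frame: the origin (TCP) lies at the very end of the fingers, on their centre line; the grasp point (between the pads) lies 19 mm behind it; z points along the fingers, y is the line along which they close (so a half turn about z gives the same grasp; the last joint's range is limited). The gripper opens to 91 mm and grips with 3 to 60 N. Pads are 32 mm wide; open, the fingers measure 118 mm over their backs; the gripper's body (76 mm by 178 mm) begins 60 mm behind the grasp point.
Start: joints at [-69.901, 18.312, 89.639, -0, 72.044, -1.146], TCP at [208.362, -535.937, 213.976] pointing down, gripper open.
Joint ranges: [-177.97, 177.97], [-48.28, 115.42], [12.27, 149.76], [-77.06, 257.06], [2.81, 150.46], [-146.56, 146.56]. Speed limits (degrees/s): [147.25, 147.25, 180, 180, 180, 180].

### API

Orientations are given as [roll, pitch, yaw] about the fixed x, y, z axes, in that order (R = Rz(yaw) Ry(pitch) Rx(roll)).
In Python, from workcell import * gives the robot as it stands.
- The arm moves only by the tool move_arm, never from a script. Its argument "motion" is a list of rows, each a list of 3 entries, a list of its own where there are three numbers: the finger opening in mm, from 0 to 91.2, then the shift along the world's x, y, z in units of 25 mm (1.0 is 25 mm), then the turn, a rotation vector about the world's x, y, z in units of 4 degrees (1.0 is 4 degrees). In form: [[grip, [x, y, z], [ax, ay, az]], ...]. A call has 1 to 20 rows; each row shifts and turns the commanded pose from where the row before left it; what a row does not reach is not made up. A row lasts 1/12 s, in which the tool goes at most 41.7 mm and 7.16 degrees, less where a joint would pass 70% of its speed; a pose out of reach is approached as far as the arm can. A call with a number of a shift or a turn outside -1 to 1 is refused whole. A call with a gripper value outside its range is refused whole. The fingers move at their own pace and stop on an object; "grip_force" is the grip in N (left out, the last holds). Time passes only in rows, so rows that do not move let the fingers close. It gives the time, the measured TCP pose, the force, the opening and the grip force at its end, in the units of the state.
- state(): the state, without advancing time (a new reading comes with each control period).
- grab_frame(name): name is "scene" or "top" or "wrist"; returns the picture (480x640x3 uint8, blue, green, red); there is no depth.
- camera_info(name): a dict with "fx", "fy", "cx", "cy" (pixels), "rvec" (rotation vector, rad) and "tvec" (3), from world to camera coordinates, as OpenCV has them. Camera axes: x right, y down, z forward; pixel columns grow to the right and rows downward; lengths in mm; the calibration is good to about 2 mm. A picture is of the moment at which its call begins: read the wrist's pose just before it. camera_info takes no time and is no camera call; for the wrist camera it gives the pose at the moment of the call.
- job_done(): hands the job in; it is judged then, once.
The state is a dict: "time_s": time; "qpos": joint angles; "qvel": joint speeds; "effort": joint torques, N m; "ee_pos": TCP position; "ee_rot": TCP orientation; "force": force on the tool from outside, world axes, zero at the start; "torque": the same for the moment, N m; "gripper_width": finger opening in mm; "gripper_force": force on a finger pad.
Only numpy, scipy, OpenCV 4.12 (cv2) and the standard library are available. Lean on these libraries where they do the work, as an engineer would, in place of code of your own. Each camera call takes 0.05 s, during which the arm holds its last target. There are 200 camera calls.

### The job

Take the weld probe out of its slotted stand and draw its tip slowly, a few centimetres a second, along the whole L-shaped seam on the sloping chute, from the free end of the level run, round the corner and down to the lower end. Keep the tip on the seam, the probe square to the sloping sheet, and press only lightly, just enough that the sprung nose gives. Then slide the probe gently back, fully home in its slot, and let go; leave the other things where they stand.

Things in the scene. Friction and masses are not known exactly. Their poses are not given: they have to be found in the camera images.
- probe: Weld probe, 175 mm, 160 g. Black grip slab 44 (x) x 14 (y) x 115 mm (z); origin: centre of the slab's lower end, slab top at z = 115 mm. Below it a 13 mm round barrel to z = -32 and a 10 mm sprung steel nose to z = -60 mm. Stands nose down in the stand's slot, its top 75 mm out of the block (64 mm above the lips' tips). Grip it across the 14 mm.
- probe_tip (a point): End of the probe's round nose (5 mm radius), on the probe's z axis 60 mm below its origin when the nose is out; it moves with the nose.
- nose (a joint): How far the sprung nose is pushed into the barrel, in m: 0 = fully out, 0.012 = at its stop. The spring is soft: about 0.7 N to start it, 1.8 N at 5 mm, 3.3 N at the stop; beyond that it is hard.
- sheet: Bare metal sheet of a fixed chute, 200 (x) x 240 mm (y), sloping 35 degrees. Origin: centre of its upper face, 90 mm above the bench. x points up the slope, roughly away from the robot; y across, to the robot's left; z square out of it. Flanges at y = +-118 mm stand 12 mm high. Seam: dark flat weld bead (tip glides over it), level run 95 mm, right-angled corner, then 80 mm straight downhill.
- seam_start (a point): Free end of the seam's level run, on the sheet's face (sheet x = +40 mm, y = -50 mm); the seam starts here.
- seam_corner (a point): The seam's right-angled corner on the sheet's face (sheet x = +40 mm, y = +45 mm).
- seam_end (a point): Lower end of the seam's downhill run on the sheet's face (sheet x = -40 mm, y = +45 mm); the seam ends here.
- stand: Grey slotted stand fixed on the bench, foot 120 x 100 x 8 mm, block 67 (x) x 37 mm (y). Origin: centre of its underside; z up. Upright slot 47 (x) x 17 mm (y), mouth 110 mm up, with flared lips to 121 mm. The slab's end rests on ledges 70 mm up, the nose hanging free. Probe home: its origin 70 mm above this origin, its axes parallel to the stand's within the slot's play.
- tape_roll: Empty brown core ring, 104 mm across, 48 mm high, lying flat; bystander. Origin: centre of its underside.
- bottle: White bottle, 64 mm across, 190 mm high, standing; bystander. Origin: centre of its underside.
- carton: Closed cardboard carton 100 x 140 x 80 mm high; bystander. Origin: centre of its underside.

How it is judged (in metres and radians):
On the way, in this order (a step that is already met when the one before it is completed fails the run):
1. the probe's tip touches the sheet at the start of the seam, within 8 mm each way, its nose pressed in at least 1 mm (x of probe_tip in the frame of sheet between 0.032 and 0.048 m and y of probe_tip in the frame of sheet between -0.058 and -0.042 m and contact force between probe and sheet above 0.2 N and value of joint nose above 0.001 m), for 0.04 s.
2. the probe's tip touches the sheet at a third of the level run, within 8 mm each way, its nose pressed in at least 1 mm (x of probe_tip in the frame of sheet between 0.032 and 0.048 m and y of probe_tip in the frame of sheet between -0.026 and -0.01 m and contact force between probe and sheet above 0.2 N and value of joint nose above 0.001 m), for 0.04 s.
3. the probe's tip touches the sheet at two thirds of the level run, within 8 mm each way, its nose pressed in at least 1 mm (x of probe_tip in the frame of sheet between 0.032 and 0.048 m and y of probe_tip in the frame of sheet between 0.006 and 0.022 m and contact force between probe and sheet above 0.2 N and value of joint nose above 0.001 m), for 0.04 s.
4. the probe's tip touches the sheet at the corner, within 8 mm each way, its nose pressed in at least 1 mm (x of probe_tip in the frame of sheet between 0.032 and 0.048 m and y of probe_tip in the frame of sheet between 0.037 and 0.053 m and contact force between probe and sheet above 0.2 N and value of joint nose above 0.001 m), for 0.04 s.
5. the probe's tip touches the sheet at a third of the downhill run, within 8 mm each way, its nose pressed in at least 1 mm (x of probe_tip in the frame of sheet between 0.005 and 0.021 m and y of probe_tip in the frame of sheet between 0.037 and 0.053 m and contact force between probe and sheet above 0.2 N and value of joint nose above 0.001 m), for 0.04 s.
6. the probe's tip touches the sheet at two thirds of the downhill run, within 8 mm each way, its nose pressed in at least 1 mm (x of probe_tip in the frame of sheet between -0.022 and -0.006 m and y of probe_tip in the frame of sheet between 0.037 and 0.053 m and contact force between probe and sheet above 0.2 N and value of joint nose above 0.001 m), for 0.04 s.
7. the probe's tip touches the sheet at the lower end of the seam, within 8 mm each way, its nose pressed in at least 1 mm (x of probe_tip in the frame of sheet between -0.048 and -0.032 m and y of probe_tip in the frame of sheet between 0.037 and 0.053 m and contact force between probe and sheet above 0.2 N and value of joint nose above 0.001 m), for 0.04 s.
At the end, for the whole second after the job is handed in: The probe stands in the stand's slot, its lower slab end within 4 mm of fully down (64 to 74 mm above the bench) and within 5 mm of the slot's axis, within 4.5 degrees of upright, nose down, at rest and released (horizontal distance between probe and stand below 0.005 m and z of probe in the frame of stand between 0.064 and 0.074 m and angle between the z axis of probe and the z axis of stand, either way round below 0.08 rad and height (world z) of probe_tip below 0.05 m and linear speed of probe below 0.02 m/s); the robot touches nothing.
It fails at once if the probe touches the sheet more than 11 mm to the side of the seam (or 15 mm beyond its ends) (contact force between probe and sheet above 0.3 N and not ((x of probe_tip in the frame of sheet between 0.029 and 0.051 m and y of probe_tip in the frame of sheet between -0.065 and 0.056 m) or (y of probe_tip in the frame of sheet between 0.034 and 0.056 m and x of probe_tip in the frame of sheet between -0.055 and 0.051 m))).
It fails at once if the probe is drawn over the sheet faster than 80 mm/s (not counting setting down and lifting off within 12 mm of the seam's ends), or is dropped into its slot (over 0.5 m/s inside it) ((contact force between probe and sheet above 0.3 N and linear speed of probe above 0.08 m/s and horizontal distance between probe_tip and seam_start above 0.012 m and horizontal distance between probe_tip and seam_end above 0.012 m) or (linear speed of probe above 0.5 m/s and horizontal distance between probe and stand below 0.015 m and z of probe in the frame of stand below 0.115 m)).
It fails at once if the probe leans more than 15.5 degrees from square to the sheet while touching it (contact force between probe and sheet above 0.3 N and angle between the z axis of probe and the z axis of sheet, either way round above 0.27 rad).
It fails at once if the probe is pressed on the sheet with more than 12 N (contact force between probe and sheet above 12 N).
It fails at once if the tape roll, bottle or carton is pushed more than 25 mm (distance of any of tape_roll, bottle, carton from where it was at the start of the episode above 0.025 m).
It also fails if it takes over 72 s, if anything falls off the work surface, if the arm or the gripper's body presses on something with over 40 N, if the wrist force passes 120 N, or if a joint passes its speed limit or range.

## Working session

There is one attempt and no reset: what is moved stays moved. The work goes in short steps, Python scripts to look and compute and a tool call to move; the robot and the scene stay as the last step left them, time stands still between calls to the robot, and variables do not carry over. Pictures are saved under pics/ and viewed, at most 13 in all, crops included, and the job is handed in when it is done.

Besides the shell and the picture viewer there is one more tool, called after "Call:" by a JSON object that holds its "method" and its "body". move_arm: Moves the arm, as the interface text tells. Shifts and turns lie within -1 to 1; 1 stands for 25 mm of shift or 4 degrees of turn. Its arguments: {"type":"object","properties":{"motion":{"type":"array","items":{"type":"array"}},"grip_force":{"type":"number"}},"required":["motion"]}

```bash
mkdir -p pics; python3 - <<'E'
from workcell import *
import cv2
for n in("scene","top"):
    cv2.imwrite(f"pics/{n}0.png",grab_frame(n)); c=camera_info(n); print(n,c)
s=state();print(s)
E
```

```text
scene {'fx': 448.64884853279676, 'fy': 448.64884853279676, 'cx': 310.09151260420674, 'cy': 232.40509902800747, 'rvec': array([ 0.96303034,  2.49647957, -0.99410327]), 'tvec': array([ 431.46346094, -221.6722101 , 1583.51355626])}
top {'fx': 436.523658166298, 'fy': 436.523658166298, 'cx': 326.3856644010888, 'cy': 239.89672245493733, 'rvec': array([ 2.15766937, -2.18901478,  0.04191393]), 'tvec': array([  20.35473293,  603.19929692, 1174.91866727])}
{'time_s': 0.1, 'qpos': array([-6.99008850e+01,  1.83478157e+01,  8.96966818e+01, -4.70549494e-04,
        7.20425791e+01, -1.14689330e+00]), 'qvel': array([-0.08291166, -0.06888751, -0.21942999, -0.01193922, -0.02051435,
        0.00624756]), 'effort': array([-4.66483743e-04, -4.13334668e+01, -2.32510006e+01,  7.29159010e-02,
        4.21718310e-02, -5.71860630e-05]), 'ee_pos': array([ 208.20896431, -535.52784974,  213.22449473]), 'ee_rot': array([-1.79912932e+02, -1.29558284e-03,  2.12461527e+01]), 'force': array([ 0.54407362,  1.11898166, -0.39918932]), 'torque': array([-0.00574284, -0.03672438,  0.00200007]), 'gripper_force': 0.0, 'gripper_width': 91.22278146970685}
```

View pics/scene0.png

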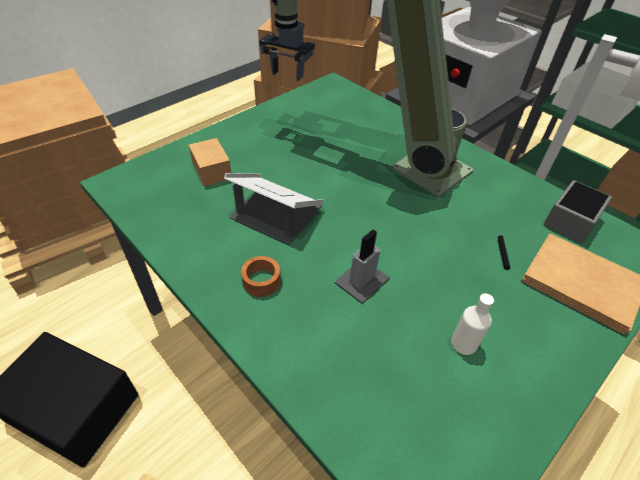

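View pics/top0.png

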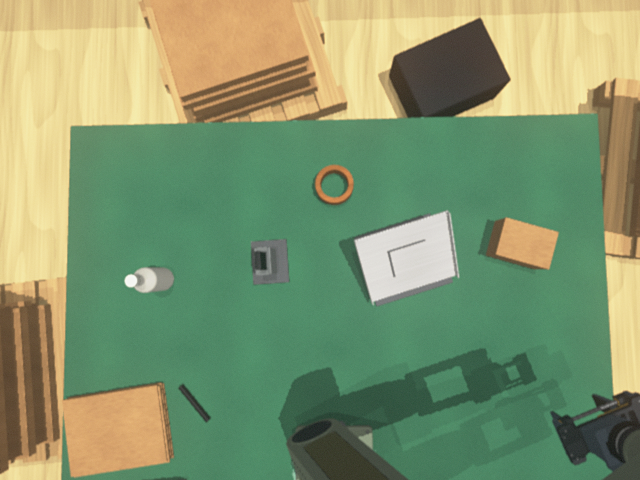

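```bash
cat > h.py <<'E'
from workcell import *
import cv2, numpy as np
from scipy.spatial.transform import Rotation as R
def ray(c,u,v):
    r=cv2.Rodrigues(c["rvec"])[0]; d=r.T@np.array([(u-c["cx"])/c["fx"],(v-c["cy"])/c["fy"],1.]); return -r.T@c["tvec"],d
def onz(c,u,v,z):
    o,d=ray(c,u,v); return o+d*(z-o[2])/d[2]
def proj(c,P):
    P=np.atleast_2d(P).astype(float); q=P@cv2.Rodrigues(c["rvec"])[0].T+c["tvec"]
    return np.c_[c["fx"]*q[:,0]/q[:,2]+c["cx"],c["fy"]*q[:,1]/q[:,2]+c["cy"]]
E
python3 - <<'E'
from h import *
im=cv2.imread("pics/top0.png");c=camera_info("top")
S=onz(c,425,240,112.9);C=onz(c,388,251,112.9);E=onz(c,393,276,67.1)
print(S,C,E,np.hypot(*(S-C)[:2]),np.hypot(*(E-C)[:2]))
print("yaw",np.degrees(np.arctan2(*(C-S)[1::-1]))-90)
a=im[225:300,235:305];b=im[205:310,340:470]
a=cv2.resize(a,None,fx=5,fy=5,interpolation=2);b=cv2.resize(b,None,fx=3.4,fy=3.4,interpolation=2)
o=np.zeros((380,800,3),np.uint8);o[:375,:350]=a;o[:357,355:797]=b
cv2.imwrite("pics/crop.png",o)
print("stand",onz(c,270,261,8),"probe top",onz(c,260,261,185))
E
```

```text
[ 593.12587158 -238.50610461  112.9       ] [ 566.86699574 -145.36777918  112.9       ] [ 503.34798185 -161.99838649   67.1       ] 96.76919047237052 65.66005045102808
yaw 15.744957548744395
stand [548.12468317 168.94768071   8.        ] probe top [544.76874789 164.64027129 185.        ]
```

View pics/crop.png

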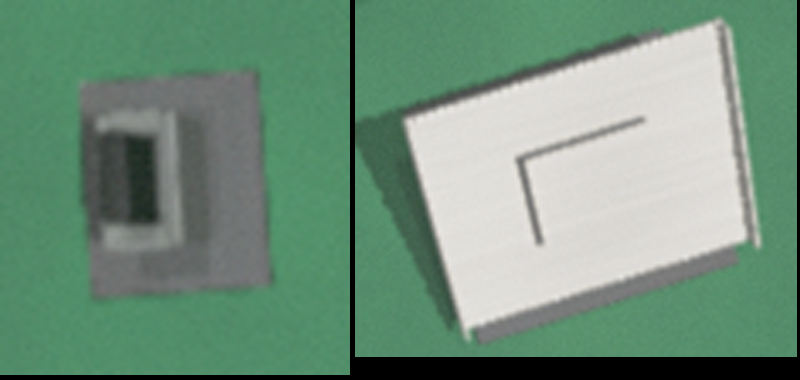

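```bash
python3 - <<'E'
from h import *
c=camera_info("top")
f=[onz(c,235+x/5,225+y/5,8)[:2] for x,y in((80,80),(258,72),(270,285),(93,298))]
f=np.array(f);print(f.round(1),f.mean(0)); d=f[0]+f[1]-f[2]-f[3];print("yaw",np.degrees(np.arctan2(d[1],d[0])), np.degrees(np.arctan2(*( -(f[1]+f[2]-f[0]-f[3])*[1,-1])))  )
p=[onz(c,235+x/5,225+y/5,185)[:2] for x,y in((103,133),(130,133),(130,222),(103,222))];print(np.array(p).round(1),np.mean(p,0))
for (x,y) in ((643,120),(520,158),(540,243)): print(onz(c,340+(x-355)/3.4,205+y/3.4,112.9 if y<200 else 67.1))
w=camera_info("wrist");s=state();Rt=R.from_euler("xyz",s["ee_rot"],degrees=True).as_matrix()
Rw=cv2.Rodrigues(w["rvec"])[0];print("cam in tool",Rt.T@(-Rw.T@w["tvec"]-s["ee_pos"]),"\naxes",(Rt.T@Rw.T).round(3),w["fx"])
E
```

```text
[[604.4 221.7]
 [607.4 122.4]
 [489.6 116.6]
 [483.7 214.7]] [546.24873133 168.87991594]
yaw 3.0635055535275404 -177.4354990549384
[[567.1 175. ]
 [567.  162.2]
 [524.9 162.3]
 [525.1 175.1]] [546.03482983 168.67515553]
[ 592.39763944 -237.75153014  112.9       ]
[ 565.6654169  -146.66526713  112.9       ]
[ 502.07880851 -165.63217124   67.1       ]
cam in tool [  75.55920141    0.63203297 -171.37389059] 
axes [[ 0.    -0.964 -0.267]
 [ 1.     0.    -0.001]
 [ 0.001 -0.267  0.964]] 395.4648588720279
```

Call:
{"method": "move_arm", "body": {"motion": [[91, [0.95, 0.97, 0.25], [0, 0, -0.11]], [91, [0.95, 0.97, 0.25], [0, 0, -0.11]], [91, [0.95, 0.97, 0.25], [0, 0, -0.11]], [91, [0.95, 0.97, 0.25], [0, 0, -0.11]], [91, [0.95, 0.97, 0.25], [0, 0, -0.11]], [91, [0.95, 0.97, 0.25], [0, 0, -0.11]], [91, [0.95, 0.97, 0.25], [0, 0, -0.11]], [91, [0.95, 0.97, 0.25], [0, 0, -0.11]], [91, [0.95, 0.97, 0.25], [0, 0, -0.11]], [91, [0.95, 0.97, 0.25], [0, 0, -0.11]], [91, [0.95, 0.97, 0.25], [0, 0, -0.11]], [91, [0.95, 0.97, 0.25], [0, 0, -0.11]], [91, [0.95, 0.97, 0.25], [0, 0, -0.11]], [91, [0.95, 0.97, 0.25], [0, 0, -0.11]], [91, [0, 0, 0], [0, 0, 0]], [91, [0, 0, 0], [0, 0, 0]], [91, [0, 0, 0], [0, 0, 0]]]}}

```text
time_s: 1.52
ee_pos: [540.2, -196.6, 300.8]
ee_rot: [-180.0, 0.1, 15.1]
force: [0.5, 1.1, 0.7]
gripper_width: 90.9
gripper_force: 0.0
```

```bash
python3 - <<'E'
from h import *
s=state();w=camera_info("wrist");im=grab_frame("wrist");cv2.imwrite("pics/w1.png",im)
print(s["time_s"],s["ee_pos"],s["ee_rot"],s["qpos"],s["force"])
np.savez("w1.npz",**w)
print(proj(w,[[592.4,-237.8,112.9],[566,-146,112.9],[502.5,-164,67.1]]))
E
```

```text
1.5167 [ 540.22211929 -196.60123558  300.82648593] [-1.79984447e+02  1.00759817e-01  1.51073501e+01] [-2.11165728e+01  1.60761113e+01  8.04553287e+01 -4.72951026e-02
  8.35590373e+01  5.37814334e+01] [0.54592498 1.11378026 0.71871302]
[[377.94028714 170.71663452]
 [271.80561792 172.43998895]
 [279.60440331 230.8045875 ]]
```

View pics/w1.png

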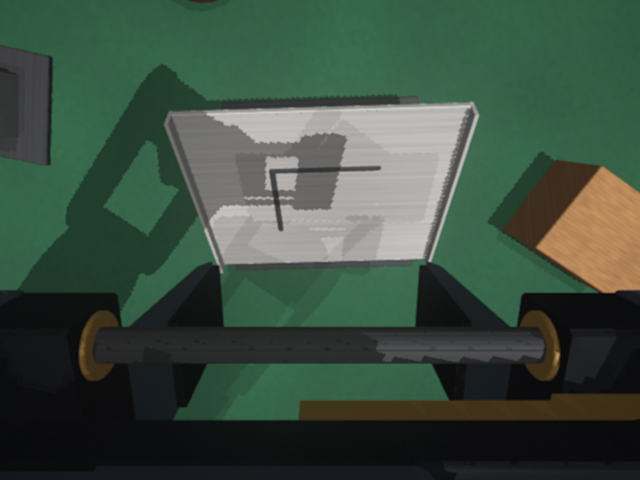

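```bash
python3 - <<'E'
from h import *
w=np.load("w1.npz")
S=onz(w,380.5,168,112.9);C=onz(w,272,171.5,112.9);E=onz(w,280.5,230.5,67.1);print(S,C,E)
d=C-S;print(np.hypot(*d[:2]),np.degrees(np.arctan2(-d[0],d[1])));d=C-E;print(np.hypot(*d[:2]),np.degrees(np.arctan2(d[1],d[0])))
E
```

```text
[ 595.30572927 -239.29466215  112.9       ] [ 566.86248172 -145.97613055  112.9       ] [ 503.0701081  -164.83566152   67.1       ]
97.55699190740519 16.95108608319983
66.52179222561898 16.46974868820853
```

Call:
{"method": "move_arm", "body": {"motion": [[91, [0.015, 0.974, -0.215], [0, 0, -0.203]], [91, [0.015, 0.974, -0.215], [0, 0, -0.203]], [91, [0.015, 0.974, -0.215], [0, 0, -0.203]], [91, [0.015, 0.974, -0.215], [0, 0, -0.203]], [91, [0.015, 0.974, -0.215], [0, 0, -0.203]], [91, [0.015, 0.974, -0.215], [0, 0, -0.203]], [91, [0.015, 0.974, -0.215], [0, 0, -0.203]], [91, [0.015, 0.974, -0.215], [0, 0, -0.203]], [91, [0.015, 0.974, -0.215], [0, 0, -0.203]], [91, [0.015, 0.974, -0.215], [0, 0, -0.203]], [91, [0.015, 0.974, -0.215], [0, 0, -0.203]], [91, [0.015, 0.974, -0.215], [0, 0, -0.203]], [91, [0.015, 0.974, -0.215], [0, 0, -0.203]], [91, [0.015, 0.974, -0.215], [0, 0, -0.203]], [91, [0.015, 0.974, -0.215], [0, 0, -0.203]], [91, [0, 0, 0], [0, 0, 0]], [91, [0, 0, 0], [0, 0, 0]], [91, [0, 0, 0], [0, 0, 0]]]}}

```text
time_s: 3.07
ee_pos: [546.4, 167.3, 220.9]
ee_rot: [179.9, 0.0, 2.8]
force: [-0.5, 0.1, 0.4]
gripper_width: 91.1
gripper_force: 0.0
```

```bash
python3 - <<'E'
from h import *
s=state();w=camera_info("wrist");im=grab_frame("wrist");cv2.imwrite("pics/w2.png",im);np.savez("w2.npz",**w)
print(s["ee_pos"],s["ee_rot"],s["qpos"])
a=np.radians(2.9);c,q=np.cos(a),np.sin(a)
P=[[546+c*x-q*y,168.8+q*x+c*y,185] for x,y in((22,7),(22,-7),(-22,-7),(-22,7))]
print(proj(w,P),proj(w,[[546+c*x-q*y,168.8+q*x+c*y,8] for x,y in((60,50),(60,-50))]))
E
```

```text
[546.38142674 167.31310321 220.87106763] [1.79947798e+02 1.84244268e-02 2.84023289e+00] [ 1.58999210e+01  1.77658973e+01  8.94284701e+01 -4.88645775e-02
  7.28353822e+01  1.03074113e+02]
[[302.34326316 233.10634569]
 [328.19555083 233.08444767]
 [327.78263077 307.61059743]
 [303.27720384 307.63066168]] [[264.02852719 147.07590632]
 [369.61450051 146.98302255]]
```

View pics/w2.png

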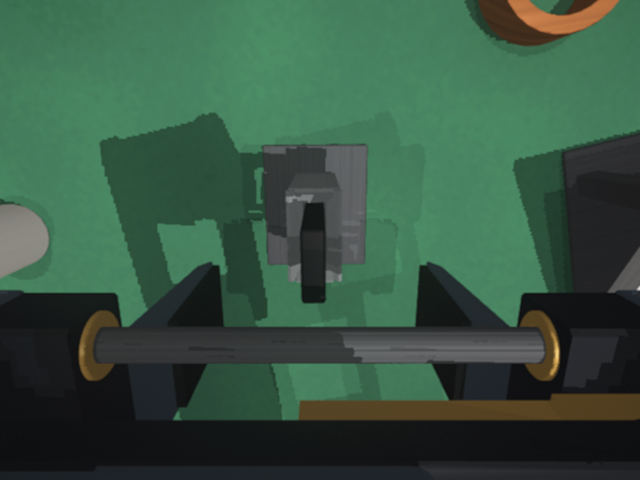

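Call:
{"method": "move_arm", "body": {"motion": [[60, [0.011, 0.015, -0.606], [0, 0, 0]], [60, [0.011, 0.015, -0.606], [0, 0, 0]], [50, [0.011, 0.015, -0.606], [0, 0, 0]], [50, [0.011, 0.015, -0.606], [0, 0, 0]], [40, [0.011, 0.015, -0.606], [0, 0, 0]], [40, [0.011, 0.015, -0.606], [0, 0, 0]], [30, [0, 0, 0], [0, 0, 0]], [30, [0, 0, 0], [0, 0, 0]], [20, [0, 0, 0], [0, 0, 0]], [20, [0, 0, 0], [0, 0, 0]], [5, [0, 0, 0], [0, 0, 0]], [5, [0, 0, 0], [0, 0, 0]], [5, [0, 0, 0], [0, 0, 0]], [5, [0, 0, 0], [0, 0, 0]], [5, [0, 0, 0], [0, 0, 0]]], "grip_force": 35}}

```text
time_s: 4.37
ee_pos: [548.6, 171.1, 130.8]
ee_rot: [180.0, -0.1, 2.9]
force: [-0.4, -0.6, 5.9]
gripper_width: 13.6
gripper_force: 35.0
```

```bash
cat >> h.py <<'E'
C0=np.array([566.5,-146.3,112.9]);RS=(R.from_euler("z",16.2,degrees=True)*R.from_euler("y",-35,degrees=True))
O=C0-RS.apply([40,45,0])
TT=np.array([-0.5,0,120.8]); RT=RS*R.from_euler("x",180,degrees=True)
def tcp(x,y,h): return O+RS.apply([x,y,h])-RT.apply(TT)
def tip(s):
    return RS.inv().apply(np.array(s["ee_pos"])+R.from_euler("xyz",s["ee_rot"],degrees=True).apply(TT)-O)
def rep(s,x,y,h,n):
    r=(RT*R.from_euler("xyz",s["ee_rot"],degrees=True).inv()).as_rotvec(degrees=True)
    d=tcp(x,y,h)-s["ee_pos"];print("tgt",tcp(x,y,h).round(1),"rows",n,"shift",(d/25/n).round(4),"turn",(r/4/n).round(4),"tip now",tip(s).round(2))
E
python3 - <<'E'
from h import *
s=state();s["ee_pos"][2]+=160
rep(s,40,-50,60,20);print(RS.apply([0,0,1]),RS.apply([0,1,0]),RS.apply([-1,0,0]))
E
```

```text
tgt [ 493.8 -266.3  261.3] rows 20 shift [-0.1095 -0.8749 -0.059 ] turn [ 0.0727 -0.4313  0.1609] tip now [130.93 354.87   6.04]
[-0.55080183 -0.16002272  0.81915204] [-0.27899111  0.96029369  0.        ] [-0.78662654 -0.22853613 -0.57357644]
```

Call:
{"method": "move_arm", "body": {"motion": [[5, [0, 0, 0.1], [0, 0, 0]], [5, [0, 0, 0.3], [0, 0, 0]], [5, [0, 0, 0.5], [0, 0, 0]], [5, [0, 0, 0.5], [0, 0, 0]], [5, [0, 0, 0.5], [0, 0, 0]], [5, [0, 0, 0.5], [0, 0, 0]], [5, [0, 0, 0.5], [0, 0, 0]], [5, [0, 0, 0.5], [0, 0, 0]], [5, [0, 0, 0.5], [0, 0, 0]], [5, [0, 0, 0.5], [0, 0, 0]], [5, [0, 0, 0.5], [0, 0, 0]], [5, [0, 0, 0.5], [0, 0, 0]], [5, [0, 0, 0.5], [0, 0, 0]], [5, [0, 0, 0.5], [0, 0, 0]], [5, [0, 0, 0.5], [0, 0, 0]]]}}

```text
time_s: 5.62
ee_pos: [547.7, 171.1, 302.8]
ee_rot: [180.0, 0.1, 2.9]
force: [0.0, 0.2, -1.5]
gripper_width: 14.0
gripper_force: 35.0
```

Call:
{"method": "move_arm", "body": {"motion": [[5, [-0.109, -0.875, -0.082], [0.073, -0.431, 0.161]], [5, [-0.109, -0.875, -0.082], [0.073, -0.431, 0.161]], [5, [-0.109, -0.875, -0.082], [0.073, -0.431, 0.161]], [5, [-0.109, -0.875, -0.082], [0.073, -0.431, 0.161]], [5, [-0.109, -0.875, -0.082], [0.073, -0.431, 0.161]], [5, [-0.109, -0.875, -0.082], [0.073, -0.431, 0.161]], [5, [-0.109, -0.875, -0.082], [0.073, -0.431, 0.161]], [5, [-0.109, -0.875, -0.082], [0.073, -0.431, 0.161]], [5, [-0.109, -0.875, -0.082], [0.073, -0.431, 0.161]], [5, [-0.109, -0.875, -0.082], [0.073, -0.431, 0.161]], [5, [-0.109, -0.875, -0.082], [0.073, -0.431, 0.161]], [5, [-0.109, -0.875, -0.082], [0.073, -0.431, 0.161]], [5, [-0.109, -0.875, -0.082], [0.073, -0.431, 0.161]], [5, [-0.109, -0.875, -0.082], [0.073, -0.431, 0.161]], [5, [-0.109, -0.875, -0.082], [0.073, -0.431, 0.161]], [5, [-0.109, -0.875, -0.082], [0.073, -0.431, 0.161]], [5, [-0.109, -0.875, -0.082], [0.073, -0.431, 0.161]], [5, [-0.109, -0.875, -0.082], [0.073, -0.431, 0.161]], [5, [-0.109, -0.875, -0.082], [0.073, -0.431, 0.161]], [5, [-0.109, -0.875, -0.082], [0.073, -0.431, 0.161]]]}}

```text
time_s: 7.28
ee_pos: [492.9, -267.1, 261.3]
ee_rot: [-180.0, -35.0, 16.3]
force: [0.4, 1.0, -2.3]
gripper_width: 13.7
gripper_force: 35.0
```

Call:
{"method": "move_arm", "body": {"motion": [[5, [0, 0, 0], [0, 0, 0]], [5, [0, 0, 0], [0, 0, 0]], [5, [0, 0, 0], [0, 0, 0]], [5, [0, 0, 0], [0, 0, 0]]]}}

```text
time_s: 7.62
ee_pos: [493.8, -265.3, 261.7]
ee_rot: [-179.9, -34.9, 16.3]
force: [0.1, 0.5, -1.7]
gripper_width: 14.0
gripper_force: 35.0
```

```bash
python3 - <<'E'
from h import *
s=state();rep(s,40,-50,15,8);print(s["ee_pos"],s["ee_rot"],s["qpos"],s["force"])
ims=[]
w=camera_info("wrist");im=grab_frame("wrist");cv2.imwrite("pics/w3.png",im);np.savez("w3.npz",**w)
print(proj(w,[O+RS.apply(p) for p in([40,-50,0],[40,45,0],[-40,45,0])]), proj(w,[s["ee_pos"]+R.from_euler("xyz",s["ee_rot"],degrees=True).apply(TT)]))
E
```

```text
tgt [ 518.6 -259.1  224.4] rows 8 shift [ 0.1242  0.0309 -0.1861] turn [-0.0003 -0.0038 -0.003 ] tip now [ 40.15 -48.81  60.17]
[ 493.75227883 -265.32609956  261.65741888] [-179.94617768  -34.8850431    16.26572281] [-47.37883996   7.07483397 106.61067001  38.29574878  55.85619475
   7.2002595 ] [ 0.1296918   0.49633871 -1.71794369]
[[319.93649779 216.78840062]
 [215.60289426 216.66713519]
 [221.37498096 297.78402998]] [[318.38760987 233.49924851]]
```

View pics/w3.png

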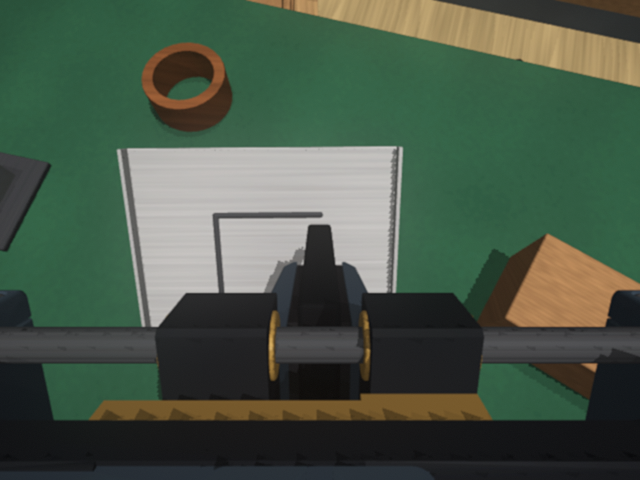

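Call:
{"method": "move_arm", "body": {"motion": [[5, [0.1485, 0.038, -0.21], [0, 0, 0]], [5, [0.1485, 0.038, -0.21], [0, 0, 0]], [5, [0.1485, 0.038, -0.21], [0, 0, 0]], [5, [0.1485, 0.038, -0.21], [0, 0, 0]], [5, [0.1485, 0.038, -0.21], [0, 0, 0]], [5, [0.1485, 0.038, -0.21], [0, 0, 0]], [5, [0.1485, 0.038, -0.21], [0, 0, 0]], [5, [0.1485, 0.038, -0.21], [0, 0, 0]], [5, [0, 0, 0], [0, 0, 0]], [5, [0, 0, 0], [0, 0, 0]], [5, [0, 0, 0], [0, 0, 0]], [5, [0, 0, 0], [0, 0, 0]], [5, [0, 0, 0], [0, 0, 0]], [5, [0, 0, 0], [0, 0, 0]]]}}

```text
time_s: 8.83
ee_pos: [523.3, -259.0, 219.8]
ee_rot: [-180.0, -34.9, 16.2]
force: [-0.0, 0.4, -2.4]
gripper_width: 13.9
gripper_force: 35.0
```

```bash
python3 - <<'E'
from h import *
s=state();print(tip(s),s["ee_pos"],s["ee_rot"],s["force"],RS.inv().apply(s["force"]))
f=[]
for i in range(4):
    im=grab_frame("scene"); q=state(); f.append(np.r_[RS.inv().apply(q["force"]),tip(q)])
print(np.array(f).round(2))
c=camera_info("scene");p=np.vstack([proj(c,[O+RS.apply(a)]) for a in([41,-51,0],[40,45,0],[-40,45,0])]);print(p)
u,v=proj(c,[O+RS.apply([40,-50,0])])[0].astype(int)
cv2.imwrite("pics/s3.png",cv2.resize(im[v-50:v+50,u-65:u+65],None,fx=6,fy=6,interpolation=2));print(u-65,v-50)
E
```

```text
[ 40.89770973 -51.19852803   8.58168842] [ 523.31784748 -259.0145261   219.78991314] [-179.99965364  -34.91260643   16.19362484] [-0.03352439  0.35631494 -2.38663712] [-1.31385915  0.35151999 -1.99357187]
[[-1.250e+00  9.000e-02 -2.020e+00  4.086e+01 -5.117e+01  8.550e+00]
 [-1.880e+00 -1.600e-01 -6.300e-01  4.079e+01 -5.112e+01  8.490e+00]
 [-1.720e+00  3.000e-02 -1.620e+00  4.079e+01 -5.110e+01  8.440e+00]
 [-1.050e+00 -2.000e-01 -1.840e+00  4.078e+01 -5.107e+01  8.410e+00]]
[[254.71116617 184.11380613]
 [281.70475011 195.55983418]
 [293.99597822 194.80150409]]
190 134
```

View pics/s3.png

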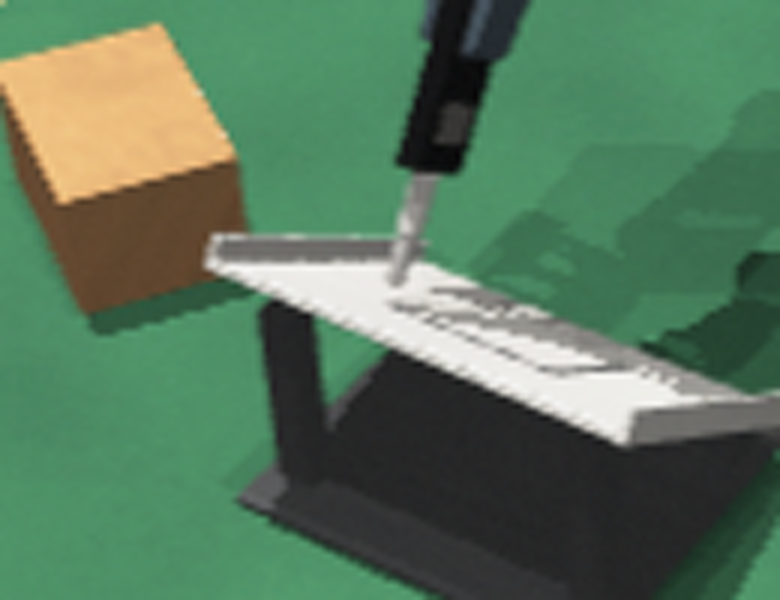

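Call:
{"method": "move_arm", "body": {"motion": [[5, [0.0246, 0.0071, -0.0366], [0, 0, 0]], [5, [0.0246, 0.0071, -0.0366], [0, 0, 0]], [5, [0.0246, 0.0071, -0.0366], [0, 0, 0]], [5, [0.0246, 0.0071, -0.0366], [0, 0, 0]], [5, [0.0246, 0.0071, -0.0366], [0, 0, 0]], [5, [0.0246, 0.0071, -0.0366], [0, 0, 0]], [5, [0.0246, 0.0071, -0.0366], [0, 0, 0]], [5, [0.0246, 0.0071, -0.0366], [0, 0, 0]], [5, [0.0246, 0.0071, -0.0366], [0, 0, 0]], [5, [0.0246, 0.0071, -0.0366], [0, 0, 0]], [5, [0.0246, 0.0071, -0.0366], [0, 0, 0]], [5, [0.0246, 0.0071, -0.0366], [0, 0, 0]], [5, [0, 0, 0], [0, 0, 0]], [5, [0, 0, 0], [0, 0, 0]], [5, [0, 0, 0], [0, 0, 0]], [5, [0, 0, 0], [0, 0, 0]]]}}

```text
time_s: 10.37
ee_pos: [530.7, -256.7, 208.5]
ee_rot: [-180.0, -34.9, 16.2]
force: [-0.9, -0.5, -0.2]
gripper_width: 13.9
gripper_force: 35.0
```

```bash
python3 - <<'E'
from h import *
f=[]
for i in range(8):
    im=grab_frame("scene"); q=state(); f.append(np.r_[RS.inv().apply(q["force"]),tip(q)])
print(np.array(f).round(2),np.mean(f,0).round(2))
cv2.imwrite("pics/s4.png",cv2.resize(im[134:234,190:320],None,fx=6,fy=6,interpolation=2))
E
```

```text
[[-8.100e-01  4.000e-02  3.900e-01  4.072e+01 -5.100e+01 -5.070e+00]
 [-8.600e-01 -2.100e-01  7.000e-02  4.074e+01 -5.098e+01 -5.080e+00]
 [-7.200e-01 -1.400e-01  8.900e-01  4.074e+01 -5.099e+01 -5.080e+00]
 [-1.570e+00  4.100e-01  5.600e-01  4.075e+01 -5.101e+01 -5.070e+00]
 [-1.010e+00  1.500e-01  1.010e+00  4.074e+01 -5.099e+01 -5.100e+00]
 [-8.800e-01  9.500e-01  2.800e-01  4.073e+01 -5.101e+01 -5.110e+00]
 [-1.000e+00  9.000e-02  1.310e+00  4.075e+01 -5.100e+01 -5.120e+00]
 [-9.600e-01 -1.700e-01  7.800e-01  4.074e+01 -5.097e+01 -5.140e+00]] [ -0.98   0.14   0.66  40.74 -50.99  -5.1 ]
```

View pics/s4.png

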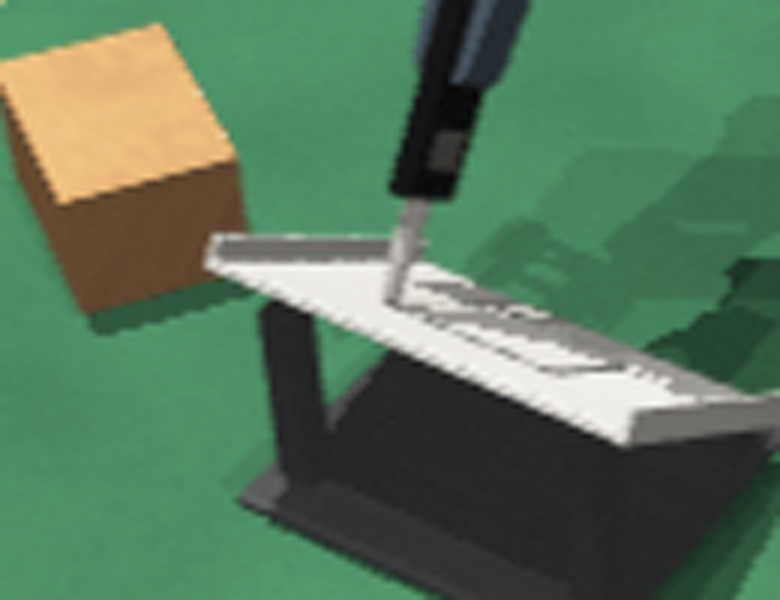

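Call:
{"method": "move_arm", "body": {"motion": [[5, [-0.028, 0.0965, 0], [0, 0, 0]], [5, [-0.028, 0.0965, 0], [0, 0, 0]], [5, [-0.028, 0.0965, 0], [0, 0, 0]], [5, [-0.028, 0.0965, 0], [0, 0, 0]], [5, [-0.028, 0.0965, 0], [0, 0, 0]], [5, [-0.028, 0.0965, 0], [0, 0, 0]], [5, [-0.028, 0.0965, 0], [0, 0, 0]], [5, [-0.028, 0.0965, 0], [0, 0, 0]], [5, [-0.028, 0.0965, 0], [0, 0, 0]], [5, [-0.028, 0.0965, 0], [0, 0, 0]], [5, [-0.028, 0.0965, 0], [0, 0, 0]], [5, [-0.028, 0.0965, 0], [0, 0, 0]], [5, [-0.028, 0.0965, 0], [0, 0, 0]], [5, [-0.028, 0.0965, 0], [0, 0, 0]], [5, [-0.028, 0.0965, 0], [0, 0, 0]], [5, [-0.028, 0.0965, 0], [0, 0, 0]], [5, [-0.028, 0.0965, 0], [0, 0, 0]], [5, [-0.028, 0.0965, 0], [0, 0, 0]], [5, [-0.028, 0.0965, 0], [0, 0, 0]]]}}

```text
time_s: 12.35
ee_pos: [517.4, -210.6, 208.5]
ee_rot: [-180.0, -34.9, 16.2]
force: [-0.4, -1.8, -0.7]
gripper_width: 13.9
gripper_force: 35.0
```

```bash
cat > f.py <<'E'
from h import *
f=[]
for i in range(6):
    im=grab_frame("scene"); q=state(); f.append(np.r_[RS.inv().apply(q["force"]),tip(q)])
print(np.mean(f,0).round(2),q["ee_rot"],q["ee_pos"],q["time_s"])
E
python3 f.py
```

```text
[-0.21  1.02  0.43 40.61 -2.14 -5.24] [-179.86829787  -34.88019986   16.17489414] [ 517.20768112 -210.28722071  208.2840378 ] 12.65
```

Call:
{"method": "move_arm", "body": {"motion": [[5, [-0.028, 0.0965, 0], [0, 0, 0]], [5, [-0.028, 0.0965, 0], [0, 0, 0]], [5, [-0.028, 0.0965, 0], [0, 0, 0]], [5, [-0.028, 0.0965, 0], [0, 0, 0]], [5, [-0.028, 0.0965, 0], [0, 0, 0]], [5, [-0.028, 0.0965, 0], [0, 0, 0]], [5, [-0.028, 0.0965, 0], [0, 0, 0]], [5, [-0.028, 0.0965, 0], [0, 0, 0]], [5, [-0.028, 0.0965, 0], [0, 0, 0]], [5, [-0.028, 0.0965, 0], [0, 0, 0]], [5, [-0.028, 0.0965, 0], [0, 0, 0]], [5, [-0.028, 0.0965, 0], [0, 0, 0]], [5, [-0.028, 0.0965, 0], [0, 0, 0]], [5, [-0.028, 0.0965, 0], [0, 0, 0]], [5, [-0.028, 0.0965, 0], [0, 0, 0]], [5, [-0.028, 0.0965, 0], [0, 0, 0]], [5, [-0.028, 0.0965, 0], [0, 0, 0]], [5, [-0.028, 0.0965, 0], [0, 0, 0]], [5, [-0.028, 0.0965, 0], [0, 0, 0]], [5, [0, 0, 0], [0, 0, 0]]]}}

```text
time_s: 14.32
ee_pos: [503.7, -164.0, 208.4]
ee_rot: [-179.9, -34.9, 16.2]
force: [-1.2, 0.7, 0.3]
gripper_width: 14.0
gripper_force: 35.0
```

```bash
cat >> f.py <<'E'
w=camera_info("wrist");cv2.imwrite("pics/w5.png",np.hstack([cv2.resize(im[134:234,190:320],(400,300),interpolation=2),cv2.resize(grab_frame("wrist"),(400,300))]));print(proj(w,[O+RS.apply(p) for p in([40,-50,0],[40,45,0],[-40,45,0])])*.625)
E
python3 f.py
```

```text
[-0.94  1.04  0.27 40.54 45.44 -5.27] [-179.8885767   -34.87179004   16.17604067] [ 503.90081504 -164.62678987  208.23046635] 14.6167
[[278.18878    147.44908265]
 [199.05056718 147.44531376]
 [199.10846052 207.37838946]]
```

View pics/w5.png

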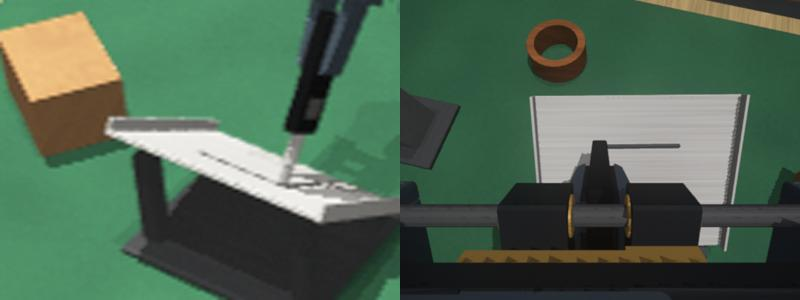

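Call:
{"method": "move_arm", "body": {"motion": [[5, [-0.0787, -0.0229, -0.0574], [0, 0, 0]], [5, [-0.0787, -0.0229, -0.0574], [0, 0, 0]], [5, [-0.0787, -0.0229, -0.0574], [0, 0, 0]], [5, [-0.0787, -0.0229, -0.0574], [0, 0, 0]], [5, [-0.0787, -0.0229, -0.0574], [0, 0, 0]], [5, [-0.0787, -0.0229, -0.0574], [0, 0, 0]], [5, [-0.0787, -0.0229, -0.0574], [0, 0, 0]], [5, [-0.0787, -0.0229, -0.0574], [0, 0, 0]], [5, [-0.0787, -0.0229, -0.0574], [0, 0, 0]], [5, [-0.0787, -0.0229, -0.0574], [0, 0, 0]], [5, [-0.0787, -0.0229, -0.0574], [0, 0, 0]], [5, [-0.0787, -0.0229, -0.0574], [0, 0, 0]], [5, [-0.0787, -0.0229, -0.0574], [0, 0, 0]], [5, [-0.0787, -0.0229, -0.0574], [0, 0, 0]], [5, [-0.0787, -0.0229, -0.0574], [0, 0, 0]], [5, [-0.0787, -0.0229, -0.0574], [0, 0, 0]]]}}

```text
time_s: 16.0
ee_pos: [472.4, -174.2, 185.4]
ee_rot: [-180.0, -34.9, 16.2]
force: [1.2, 0.2, 1.3]
gripper_width: 14.2
gripper_force: 35.0
```

```bash
python3 f.py
```

```text
[-1.87 -0.26  0.48 -0.17 44.6  -5.28] [-179.94769407  -34.8464039    16.19494675] [ 472.30025473 -174.13074864  185.1460848 ] 16.3
[[280.81207064 113.81488605]
 [198.69052882 113.82038469]
 [198.75568301 178.21282871]]
```

Call:
{"method": "move_arm", "body": {"motion": [[5, [-0.0787, -0.0229, -0.0574], [0, 0, 0]], [5, [-0.0787, -0.0229, -0.0574], [0, 0, 0]], [5, [-0.0787, -0.0229, -0.0574], [0, 0, 0]], [5, [-0.0787, -0.0229, -0.0574], [0, 0, 0]], [5, [-0.0787, -0.0229, -0.0574], [0, 0, 0]], [5, [-0.0787, -0.0229, -0.0574], [0, 0, 0]], [5, [-0.0787, -0.0229, -0.0574], [0, 0, 0]], [5, [-0.0787, -0.0229, -0.0574], [0, 0, 0]], [5, [-0.0787, -0.0229, -0.0574], [0, 0, 0]], [5, [-0.0787, -0.0229, -0.0574], [0, 0, 0]], [5, [-0.0787, -0.0229, -0.0574], [0, 0, 0]], [5, [-0.0787, -0.0229, -0.0574], [0, 0, 0]], [5, [-0.0787, -0.0229, -0.0574], [0, 0, 0]], [5, [-0.0787, -0.0229, -0.0574], [0, 0, 0]], [5, [-0.0787, -0.0229, -0.0574], [0, 0, 0]], [5, [-0.0787, -0.0229, -0.0574], [0, 0, 0]], [5, [0, 0, 0], [0, 0, 0]], [5, [0, 0, 0], [0, 0, 0]]]}}

```text
time_s: 17.85
ee_pos: [440.6, -183.4, 162.0]
ee_rot: [-180.0, -34.8, 16.2]
force: [-2.2, -1.0, -0.9]
gripper_width: 13.9
gripper_force: 35.0
```

```bash
python3 f.py
```

```text
[-1.850e+00 -3.000e-02  4.200e-01 -3.974e+01  4.463e+01 -5.250e+00] [-179.94712572  -34.87566084   16.19487845] [ 441.03026521 -183.22067997  162.40278579] 18.15
[[283.91696745  78.15467217]
 [198.63691273  78.17834985]
 [198.70769645 147.46495283]]
```

View pics/w5.png

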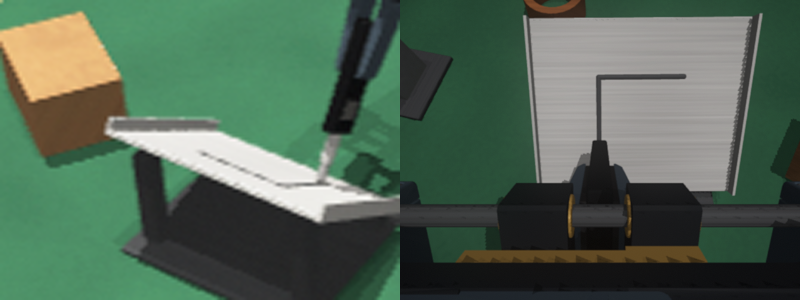

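Call:
{"method": "move_arm", "body": {"motion": [[5, [-0.06, -0.018, 0.09], [0, 0, 0]], [5, [-0.16, -0.046, 0.238], [0, 0, 0]], [5, [-0.18, -0.053, 0.268], [0, 0, 0]], [5, [-0.18, -0.053, 0.268], [0, 0, 0]], [5, [-0.18, -0.053, 0.268], [0, 0, 0]], [5, [-0.18, -0.053, 0.268], [0, 0, 0]], [5, [-0.18, -0.053, 0.268], [0, 0, 0]], [5, [-0.2, -0.055, 0.3], [0, 0, 0]]]}}

```text
time_s: 18.87
ee_pos: [407.6, -193.1, 212.5]
ee_rot: [-180.0, -34.9, 16.2]
force: [0.7, -0.0, -1.4]
gripper_width: 13.6
gripper_force: 35.0
```

Call:
{"method": "move_arm", "body": {"motion": [[5, [0.28, 0.727, 0.182], [-0.073, 0.431, -0.161]], [5, [0.28, 0.727, 0.182], [-0.073, 0.431, -0.161]], [5, [0.28, 0.727, 0.182], [-0.073, 0.431, -0.161]], [5, [0.28, 0.727, 0.182], [-0.073, 0.431, -0.161]], [5, [0.28, 0.727, 0.182], [-0.073, 0.431, -0.161]], [5, [0.28, 0.727, 0.182], [-0.073, 0.431, -0.161]], [5, [0.28, 0.727, 0.182], [-0.073, 0.431, -0.161]], [5, [0.28, 0.727, 0.182], [-0.073, 0.431, -0.161]], [5, [0.28, 0.727, 0.182], [-0.073, 0.431, -0.161]], [5, [0.28, 0.727, 0.182], [-0.073, 0.431, -0.161]], [5, [0.28, 0.727, 0.182], [-0.073, 0.431, -0.161]], [5, [0.28, 0.727, 0.182], [-0.073, 0.431, -0.161]], [5, [0.28, 0.727, 0.182], [-0.073, 0.431, -0.161]], [5, [0.28, 0.727, 0.182], [-0.073, 0.431, -0.161]], [5, [0.28, 0.727, 0.182], [-0.073, 0.431, -0.161]], [5, [0.28, 0.727, 0.182], [-0.073, 0.431, -0.161]], [5, [0.28, 0.727, 0.182], [-0.073, 0.431, -0.161]], [5, [0.28, 0.727, 0.182], [-0.073, 0.431, -0.161]], [5, [0.28, 0.727, 0.182], [-0.073, 0.431, -0.161]], [5, [0.28, 0.727, 0.182], [-0.073, 0.431, -0.161]]]}}

```text
time_s: 20.53
ee_pos: [548.1, 171.0, 303.5]
ee_rot: [180.0, 0.1, 2.8]
force: [1.1, 0.4, -1.1]
gripper_width: 13.8
gripper_force: 35.0
```

Call:
{"method": "move_arm", "body": {"motion": [[5, [0, 0, 0], [0, 0, 0]], [5, [0, 0, 0], [0, 0, 0]], [5, [0, 0, 0], [0, 0, 0]], [5, [0, 0, 0], [0, 0, 0]], [5, [0, 0, 0], [0, 0, 0]], [5, [0, 0, 0], [0, 0, 0]]]}}

```text
time_s: 21.03
ee_pos: [547.7, 169.8, 303.1]
ee_rot: [180.0, -0.0, 2.9]
force: [-0.1, -0.1, -0.3]
gripper_width: 13.9
gripper_force: 35.0
```

```bash
python3 - <<'E'
from h import *
f=[]
for i in range(3):
    w=camera_info("wrist");im=grab_frame("wrist");s=state();f.append(np.r_[s["ee_pos"],s["ee_rot"],s["force"],s["time_s"]])
print(np.array(f).round(2))
a=im[60:480,140:500];b=grab_frame("scene")[200:300,310:420]
cv2.imwrite("pics/w6.png",np.hstack([a,cv2.resize(b,(430,420),interpolation=2)]))
a=np.radians(2.9);c,q=np.cos(a),np.sin(a)
print(proj(w,[[548+c*x-q*y,170.3+q*x+c*y,8] for x,y in((60,50),(60,-50),(-60,50),(-60,-50))])-[140,60])
E
```

```text
[[ 5.4780e+02  1.6992e+02  3.0302e+02  1.8000e+02 -1.0000e-02  2.8600e+00
   3.5000e-01 -4.1000e-01 -2.0000e+00  2.1080e+01]
 [ 5.4789e+02  1.7002e+02  3.0303e+02  1.8000e+02 -2.0000e-02  2.8600e+00
  -1.0000e-01 -3.9000e-01 -1.6500e+00  2.1130e+01]
 [ 5.4794e+02  1.7017e+02  3.0296e+02  1.8000e+02 -1.0000e-02  2.8800e+00
   3.7000e-01  4.7000e-01 -1.9100e+00  2.1180e+01]]
[[134.94361461  83.70588268]
 [222.11789324  83.6716609 ]
 [137.88967848 184.15489936]
 [219.31384087 184.14059337]]
```

View pics/w6.png

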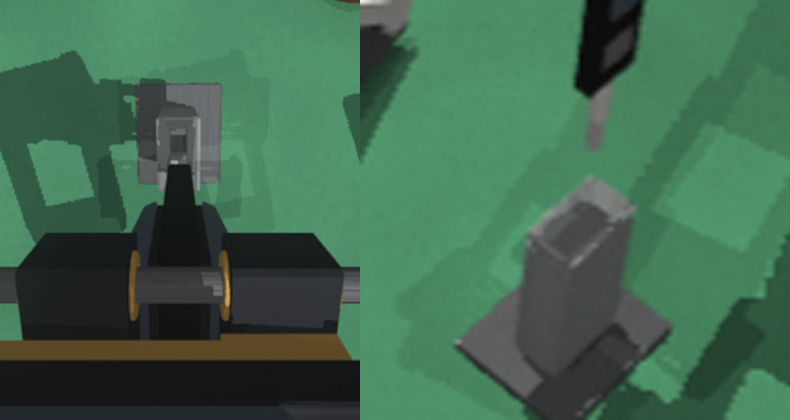

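Call:
{"method": "move_arm", "body": {"motion": [[5, [0, 0, -0.48], [0, 0, 0]], [5, [0, 0, -0.48], [0, 0, 0]], [5, [0, 0, -0.48], [0, 0, 0]], [5, [0, 0, -0.48], [0, 0, 0]], [5, [0, 0, -0.48], [0, 0, 0]], [5, [0, 0, -0.48], [0, 0, 0]], [5, [0, 0, -0.48], [0, 0, 0]], [5, [0, 0, -0.48], [0, 0, 0]], [5, [0, 0, -0.48], [0, 0, 0]], [5, [0, 0, -0.48], [0, 0, 0]], [5, [0, 0, 0], [0, 0, 0]], [5, [0, 0, 0], [0, 0, 0]]]}}

```text
time_s: 22.23
ee_pos: [547.9, 170.4, 182.4]
ee_rot: [180.0, 0.1, 2.9]
force: [0.1, 0.7, -0.4]
gripper_width: 13.9
gripper_force: 35.0
```

Call:
{"method": "move_arm", "body": {"motion": [[5, [0, 0, -0.12], [0, 0, 0]], [5, [0, 0, -0.12], [0, 0, 0]], [5, [0, 0, -0.12], [0, 0, 0]], [5, [0, 0, -0.12], [0, 0, 0]], [5, [0, 0, -0.12], [0, 0, 0]], [5, [0, 0, -0.12], [0, 0, 0]], [5, [0, 0, -0.12], [0, 0, 0]]]}}

```text
time_s: 22.82
ee_pos: [548.1, 170.5, 161.4]
ee_rot: [180.0, 0.0, 2.9]
force: [-0.1, -0.3, -1.6]
gripper_width: 13.9
gripper_force: 35.0
```

Call:
{"method": "move_arm", "body": {"motion": [[5, [0, 0, -0.12], [0, 0, 0]], [5, [0, 0, -0.12], [0, 0, 0]], [5, [0, 0, -0.12], [0, 0, 0]], [5, [0, 0, -0.12], [0, 0, 0]], [5, [0, 0, -0.12], [0, 0, 0]], [5, [0, 0, -0.12], [0, 0, 0]], [5, [0, 0, -0.12], [0, 0, 0]], [5, [0, 0, -0.12], [0, 0, 0]], [5, [0, 0, -0.12], [0, 0, 0]], [5, [0, 0, -0.1], [0, 0, 0]], [5, [0, 0, -0.04], [0, 0, 0]], [5, [0, 0, 0], [0, 0, 0]], [5, [0, 0, 0], [0, 0, 0]]]}}

```text
time_s: 23.9
ee_pos: [548.2, 170.6, 131.3]
ee_rot: [180.0, -0.0, 2.9]
force: [0.2, -1.2, -2.1]
gripper_width: 13.6
gripper_force: 35.0
```

Call:
{"method": "move_arm", "body": {"motion": [[5, [0, 0, -0.03], [0, 0, 0]], [5, [0, 0, 0], [0, 0, 0]], [5, [0, 0, 0], [0, 0, 0]], [18, [0, 0, 0], [0, 0, 0]], [22, [0, 0, 0], [0, 0, 0]], [30, [0, 0, 0], [0, 0, 0]], [40, [0, 0, 0], [0, 0, 0]], [50, [0, 0, 0], [0, 0, 0]], [60, [0, 0, 0], [0, 0, 0]], [60, [0, 0, 0.2], [0, 0, 0]], [60, [0, 0, 0.5], [0, 0, 0]], [60, [0, 0, 0.6], [0, 0, 0]], [60, [0, 0, 0.6], [0, 0, 0]], [60, [0, 0, 0.6], [0, 0, 0]], [60, [0, 0, 0.6], [0, 0, 0]], [60, [0, 0, 0.6], [0, 0, 0]], [60, [0, 0, 0], [0, 0, 0]], [60, [0, 0, 0], [0, 0, 0]]]}}

```text
time_s: 25.4
ee_pos: [548.5, 170.6, 223.8]
ee_rot: [-180.0, -0.1, 2.9]
force: [-0.5, 0.5, -0.2]
gripper_width: 60.1
gripper_force: 0.0
```

```bash
python3 - <<'E'
from h import *
a=grab_frame("wrist")[60:480,140:500];b=grab_frame("scene")[200:300,310:420]
cv2.imwrite("pics/w7.png",np.hstack([a,cv2.resize(b,(430,420),interpolation=2)]));s=state();print(s["ee_pos"],s["force"])
E
```

```text
[547.58142681 170.3750301  222.06870392] [ 0.40188517 -0.47157782 -0.02999596]
```

View pics/w7.png

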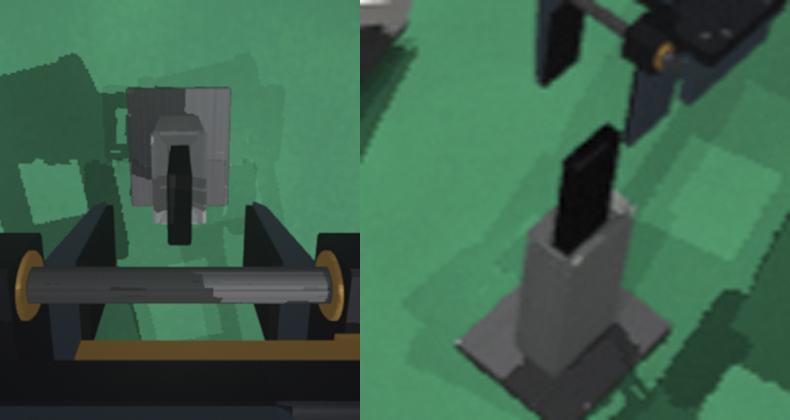

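The probe stands upright in the slot, seated home (slab from about (178,147) to (178,243) in the left view), and the gripper is clear of it.

```bash
python3 -c "
from workcell import *
print(job_done())"
```

```text
the job is handed in; nothing more can be done
None
```

I drew the probe along the whole seam with the nose lightly pressed, put it back in its slot and released it, then handed the job in at about 25 s; no verdict was shown.

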